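Present a praline from the revolving stand

TASK

Turn the revolving praline stand one click by its brass finger posts, whichever way brings the dish with the white praline to the opening in the wire cover; lift that dish straight up clear above the cover, and only then turn it a quarter turn on the spot, so that its ears, which pointed in and out of the stand, point left and right for the guest at the side. Keep the dish level and the praline lying in its middle all the way, and leave the other pralines, the coffee things and the wine glass as they are. Finish while still holding the dish up there, level and still, for the guest to take it: do not put it down or let go.

Things in the scene. Friction and masses are not known exactly. Their poses are not given: they have to be found in the camera images.
- stand: Revolving praline stand, fixed on the worktop, 250 mm across. Origin on the worktop on its axis, z up; -x points out through the middle of the opening in its cover, roughly to the robot. A round wooden table (244 mm across, top at 30 mm) turns under a wire cover; four seats, 75 mm from the axis: at the opening (empty at the start), left (+y), right (-y) and rear.
- turntable (a joint): Angle of the table, rad: 0 at the start, positive anticlockwise from above. A sprung cam gives click stops at each quarter turn (0, +1.571, -1.571) and pulls it to the nearest; end stops at +2 and -2. Leaving a stop takes about 0.07 N m, under 1 N at a finger post. +1.571 brings the seat that was left (+y of the stand) to the opening, -1.571 the one that was right.
- opening (a point): Centre of the seat place at the opening, at the table's top (30 mm), 75 mm from the axis along -x of the stand; does not turn with the table. A seat is a square frame of dark strips 5 mm high round a dish's square foot, 1.7 mm play per side, so the dish cannot turn in it.
- cover (a point): Centre of the top of the flat steel wire cover, on the stand's axis, 83 mm above the worktop: spokes and rings, 250 mm across, 3.5 mm thick, underside at 79 mm, too close to reach through. It is missing over 68 degrees either side of the stand's -x: that is the opening. A brass finial, 26 mm thick, stands on it up to 107 mm.
- post_front_left (a point): Middle of the top (66 mm above the worktop) of a brass finger post: an upright round pin 12 mm thick on the table, 110 mm from the axis, between two seats, standing 36 mm above the table; turns with the table. At the start it stands free in the opening, 45 degrees left of its middle as seen by the robot.
- post_front_right (a point): The same on the post that at the start stands free in the opening, 45 degrees right of its middle.
- dish_left: Teal dish, at the start on the left seat under the cover. Eight-sided, 58 mm across flats, 26 mm high, outer sides upright from 15 mm up (flats 24 mm long), 36 mm square foot, about 0.1 kg. Two ears at the rim along its +x and -x (80 mm over both, 20 wide), on the seat pointing to and from the stand's axis; its flats at +y and -y are free to grip. Origin: centre of its underside, z up.
- dish_right: The same kind of dish, at the start on the right seat (-y of the stand).
- dish_left_rest (a point): Where a praline's centre lies in the middle of dish_left: 20.6 mm above the dish's origin. The floor inside (wall 3.5 mm) falls to the middle at 8 degrees from its four sides, so a ball lies in the middle and rolls off it when the dish tilts or is jerked.
- dish_right_rest (a point): The same for dish_right.
- praline_white_center (a point): Centre of the white praline, a hard ball 23 mm across, 14 g, lying loose in the left or in the right dish.
- praline_dark_center (a point): Centre of the dark brown praline, 23 mm across, in the other one of these two dishes.
- praline_caramel_center (a point): Centre of the caramel-brown praline, 23 mm across, in a third such dish on the rear seat.
- dish_rear_rest (a point): Where the centre of a praline lies when it is in the middle of the third dish, on the rear seat at the start.
- white_cup: White espresso cup, 50 mm high, on the black serving tray (241 x 301 mm, 50 mm high) right of the stand: leave alone. Origin at its underside.
- blue_cup: Dark blue espresso cup, 50 mm high, on the same tray: leave alone. Origin at its underside.
- wine_glass: Wine glass, 204 mm high, behind the stand: leave alone. Origin at its foot.

How it is judged:
By the outcome, as a careful person would: the job done as asked, in the order asked, and still so for the second after the job is handed in, while the arm keeps its last pose, push and grip.
It also fails if it takes over 61 s, if anything falls off the work surface, if the arm or the gripper's body presses on something with over 40 N, if the wrist force passes 120 N, or if a joint passes its speed limit or range.

ROBOT

A 6-joint arm with a two-finger parallel gripper is mounted at the origin on a cart in front of the work surface, level with it; the furniture and walls round the work are solid. World frame = base frame: x ahead of the robot, y to its left, z up, the work surface at z = 0. Lengths are in m, angles in rad, forces in N, time in s.
With the tool pointing down it reaches from about 0.35 to 0.8 m from the base axis. Payload 7.3 kg.
Tool frame: the origin (TCP) lies midway between the tips of the shut fingers; the grasp point (between the pads) lies 19 mm behind it; z points along the fingers, y is the line along which they close (so a half turn about z gives the same grasp; the last joint's range is limited). The gripper opens to 85 mm and grips with 20 to 120 N. Pads are 22 mm wide; open, the fingers measure 114 mm over their backs; the gripper's body (76 mm by 85 mm) begins 54 mm behind the grasp point. The pads swing forward as they close: fully open they stand 13 mm farther back than shut.
Start: joints at [1.156, 0.342, 1.524, -0, 1.275, -0.146], TCP at [0.139, 0.506, 0.231] pointing down, gripper open.
Joint ranges: [-2.53, 2.53], [-0.77, 2.02], [0.04, 2.7], [-1, 4.14], [0.28, 2.66], [-3.11, 3.11]. Speed limits (rad/s): [2.57, 2.57, 3.14, 3.14, 3.14, 3.14].

INTERFACE

Orientations are given as a unit quaternion [x, y, z, w].
In Python, from bench import robot gives the robot as it stands.
- The arm moves only by the tool play_rows, never from a script. Its argument "increments" is one flat list of numbers, 7 for each row, row after row: the shift along the tool's x, y, z in mm, then the turn, a rotation vector about the tool's x, y, z in degrees, then the opening, from -1 (shut) to 1 (fully open). In form: [tx, ty, tz, ax, ay, az, fingers, tx, ty, tz, ax, ay, az, fingers, ...]. A call has 1 to 5 rows; each row is the pose to reach, as a shift and turn from the pose commanded when the call began, along the tool's axes at that moment; what a row does not reach only later rows make up. A row lasts 1/8 s, in which the tool goes at most 62.5 mm and 10.7 degrees, less where a joint would pass 70% of its speed; a pose out of reach is approached as far as the arm can. A call with a gripper value outside its range is refused whole. The fingers move at their own pace and stop on an object; "grip_force" is the grip in N (left out, the last holds). Time passes only in rows, so rows that repeat a pose let the fingers close. It gives the time, the measured TCP pose, the force, the opening and the grip force at its end, in the units of the state.
- robot.get_obs(): the state, without advancing time (a new reading comes with each control period).
- robot.camera(name): name is "scene" or "top" or "wrist"; returns the picture (400x640x3 uint8, blue, green, red); there is no depth.
- robot.camera_info(name): a dict with "intrinsics" (3x3 intrinsics, pixels), "distortion" ([k1, k2, p1, p2, k3] as OpenCV has them; the pictures are not rectified), "world_to_cam" (4x4, takes a point from world to camera coordinates); the wrist camera has in their place "hand_eye" (4x4, takes a point from camera to tool coordinates, whose origin is the TCP and whose axes are the flange's). Camera axes: x right, y up, looking along -z (the intrinsics and any distortion apply to the point x, -y, -z); pixel columns grow to the right and rows downward; lengths in m; the calibration is good to about 2 mm. A picture is of the moment at which its call begins: read the wrist's pose just before it. camera_info takes no time and is no camera call.
- robot.sign_off(): hands the job in; it is judged then, once.
The state is a dict: "time_s": time; "qpos": joint angles; "dq": joint speeds; "joint_torque": joint torques, N m; "position": TCP position; "orientation": TCP orientation; "force": force on the tool from outside, world axes, zero at the start; "wrist_torque": the same for the moment, N m; "gripper_width": finger opening in m; "grasp_force": force on a finger pad.
Only numpy, scipy, OpenCV 4.12 (cv2) and the standard library are available. Lean on these libraries where they do the work, as an engineer would, in place of code of your own. Each camera call takes 0.05 s, during which the arm holds its last target. There are 200 camera calls.

## Working session

There is one attempt and no reset: what is moved stays moved. The work goes in short steps, Python scripts to look and compute and a tool call to move; the robot and the scene stay as the last step left them, time stands still between calls to the robot, and variables do not carry over. Pictures are saved under pics/ and viewed, at most 10 in all, crops included, and the job is handed in when it is done.

Besides the shell and the picture viewer there is one more tool, called after ">>>" as name(argument=value, ...) on one line, values as JSON. play_rows: Moves the arm, as the interface text tells. Its arguments: {"type":"object","properties":{"increments":{"type":"array","items":{"type":"number"}},"grip_force":{"type":"number"}},"required":["increments"]}

```bash
mkdir -p pics; ls; python3 - <<'E'
from bench import robot
import cv2,numpy as np
np.set_printoptions(precision=4,suppress=True)
for n in("scene","top"):
    cv2.imwrite(f"pics/{n}0.png",robot.camera(n)); i=robot.camera_info(n)
    for k in i: print(n,k,np.array(i[k]).tolist() if k!='world_to_cam' else np.array(i[k]))
print({k:np.array(v).tolist() for k,v in robot.camera_info("wrist").items()})
print(robot.get_obs())
E
```

```text
pics
scene intrinsics [[394.8144448781391, 0.0, 317.39844532747554], [0.0, 394.8144448781391, 199.92004103052233], [0.0, 0.0, 1.0]]
scene distortion [-0.006590584587880809, 0.0, 0.0, 0.0, 0.0]
scene world_to_cam [[ 0.7876 -0.6162 -0.0036 -0.4715]
 [ 0.3719  0.4706  0.8002 -0.3036]
 [-0.4914 -0.6315  0.5998 -0.6899]
 [ 0.      0.      0.      1.    ]]
top intrinsics [[377.5348381435814, 0.0, 320.6765894258499], [0.0, 377.5348381435814, 204.3250011153206], [0.0, 0.0, 1.0]]
top distortion [0.01913076902378019, 0.0, 0.0, 0.0, 0.0]
top world_to_cam [[-0.0262 -0.9996  0.0039  0.0327]
 [ 0.9931 -0.0256  0.114  -0.614 ]
 [-0.1139  0.0069  0.9935 -0.8499]
 [ 0.      0.      0.      1.    ]]
{'intrinsics': [[338.1790810976701, 0.0, 312.0068879076931], [0.0, 338.1790810976701, 201.48544992141737], [0.0, 0.0, 1.0]], 'distortion': [-0.07015307381829736, 0.0, 0.0, 0.0, 0.0], 'hand_eye': [[-0.00011665005374217663, 0.9470232244414223, 0.321165064665096, 0.08338538144849601], [0.9999999802467249, 0.00016215625061754825, -0.00011494302446550903, 8.263009081299622e-06], [-0.00016093263637189992, 0.32116504491292447, -0.947023224650148, -0.14330558073013916], [0.0, 0.0, 0.0, 1.0]]}
{'time_s': 0.1, 'qpos': array([ 1.156 ,  0.3426,  1.5249,  0.    ,  1.2754, -0.146 ]), 'dq': array([ 0.0021, -0.0023, -0.0017,  0.0023,  0.0019, -0.    ]), 'joint_torque': array([ -0.    , -43.4461, -24.6487,  -0.0004,   0.0048,  -0.0001]), 'position': array([0.1393, 0.5058, 0.2307]), 'orientation': array([ 0.134 ,  0.991 , -0.0006, -0.0002]), 'force': array([-0.0154, -0.1026, -0.4454]), 'wrist_torque': array([ 0.047 ,  0.0055, -0.0049]), 'grasp_force': 0.0, 'gripper_width': 0.08535313724777073}
```

View pics/top0.png

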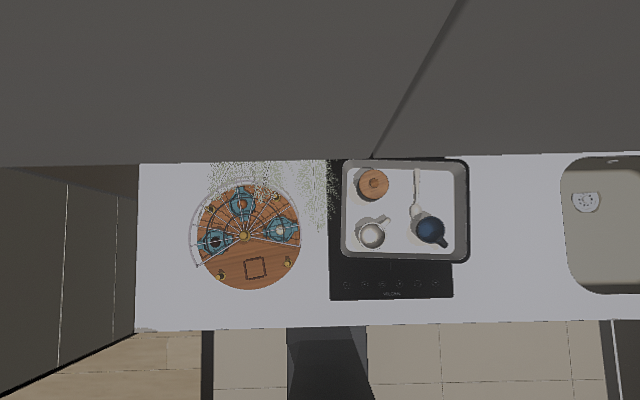

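View pics/scene0.png

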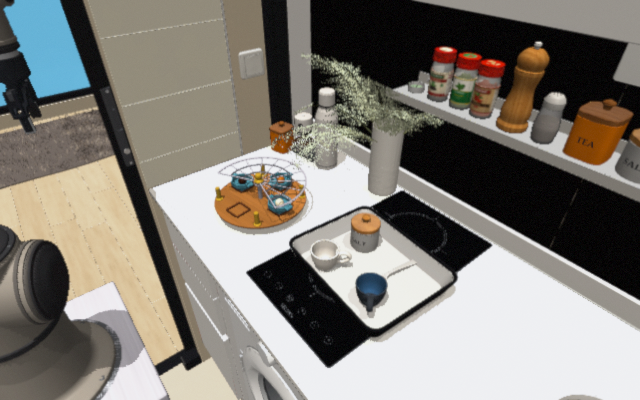

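```bash
cat > h.py <<'E'
import numpy as np,cv2
from bench import robot
np.set_printoptions(precision=4,suppress=True)
def ray(n,uv,T=None):
    i=robot.camera_info(n); K=np.array(i['intrinsics']);d=np.array(i['distortion'])
    p=cv2.undistortPoints(np.array(uv,float).reshape(-1,1,2),K,d).reshape(-1,2)
    v=np.c_[p[:,0],-p[:,1],-np.ones(len(p))]
    C=np.linalg.inv(np.array(i['world_to_cam'])) if T is None else T@np.array(i['hand_eye'])
    return C[:3,3],v@C[:3,:3].T
def onz(n,uv,z,T=None):
    o,v=ray(n,uv,T); s=(np.broadcast_to(z,len(v))-o[2])/v[:,2]; return o+v*s[:,None]
def pix(n,P,T=None):
    i=robot.camera_info(n); W=np.array(i['world_to_cam']) if T is None else np.linalg.inv(T@np.array(i['hand_eye']))
    q=np.atleast_2d(P)@W[:3,:3].T+W[:3,3]; q=q*[1,-1,-1]
    return cv2.projectPoints(q.reshape(-1,1,3),np.zeros(3),np.zeros(3),np.array(i['intrinsics']),np.array(i['distortion']))[0].reshape(-1,2)
E
python3 - <<'E'
from h import *
a=cv2.imread('pics/top0.png')[150:300,180:320]; b=cv2.imread('pics/scene0.png')[145:235,205:320]
a=cv2.resize(a,None,fx=4,fy=4,interpolation=2)[:600]; 
cv2.imwrite('pics/topc.png',a)
b=cv2.resize(b,None,fx=6,fy=6,interpolation=2);cv2.imwrite('pics/scenec.png',b)
E
```

```text
(no output)
```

View pics/topc.png

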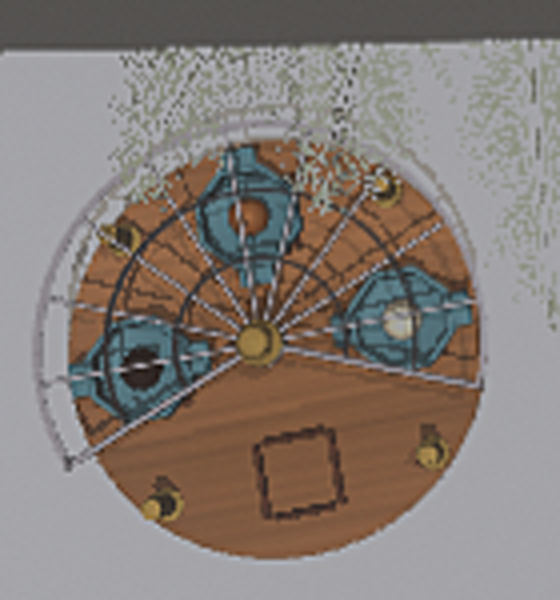

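View pics/scenec.png

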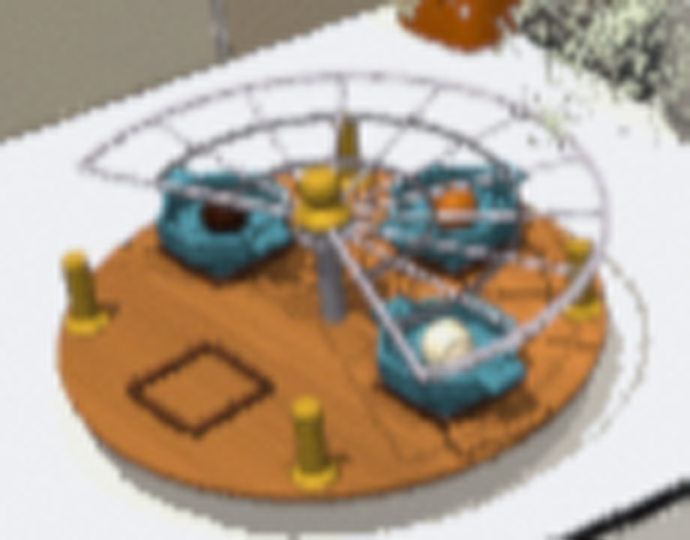

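```bash
python3 - <<'E'
from h import *
from scipy.optimize import least_squares
c=lambda L,o,k:(np.array(L,float)+.5)/k+o-.5
s45=.11/np.sqrt(2)
M=np.array([[-s45,s45,.066],[-s45,-s45,.066],[0,0,.107],[-.075,0,.034]])
t=c([[149,509],[430,456],[253,337],[300,472]],[180,150],4)
s=c([[75,259],[306,407],[319,178],[202,390]],[205,145],6)
def P(p):
    a=p[2];R=np.array([[np.cos(a),-np.sin(a),0],[np.sin(a),np.cos(a),0],[0,0,1]]);return M@R.T+[p[0],p[1],0]
f=lambda p:np.r_[(pix('top',P(p))-t).ravel(),(pix('scene',P(p))-s).ravel()]
r=least_squares(f,[.6,.2,0],loss='soft_l1');print(r.x,np.degrees(r.x[2]));print(f(r.x).reshape(-1,2))
print(P(r.x))
print(onz('top',t,M[:,2]),onz('scene',s,M[:,2]))
E
```

```text
[0.5465 0.1828 0.1583] 9.068187744193533
[[ 1.219  -0.6848]
 [ 0.4843 -0.6148]
 [ 0.7862  0.3993]
 [ 0.5739 -0.066 ]
 [-0.6807 -1.4783]
 [-0.7339 -1.0196]
 [-0.6127 -2.1736]
 [-0.9666 -1.7259]]
[[0.4574 0.2473 0.066 ]
 [0.4819 0.0937 0.066 ]
 [0.5465 0.1828 0.107 ]
 [0.4724 0.171  0.034 ]]
[[0.456  0.25   0.066 ]
 [0.4806 0.0948 0.066 ]
 [0.5473 0.1844 0.107 ]
 [0.4723 0.1723 0.034 ]] [[0.4557 0.2401 0.066 ]
 [0.4813 0.0892 0.066 ]
 [0.5424 0.173  0.107 ]
 [0.4708 0.1631 0.034 ]]
```

```bash
cat >> h.py <<'E'
from scipy.spatial.transform import Rotation as Ro
S=np.array([.5465,.1828]); PSI=np.radians(9.07)
def pose():
    o=robot.get_obs(); T=np.eye(4);T[:3,:3]=Ro.from_quat(o['orientation']).as_matrix();T[:3,3]=o['position'];return o,T
def Rt(yaw): # tool down, tool x at world yaw (deg)
    a=np.radians(yaw); x=[np.cos(a),np.sin(a),0]; z=[0,0,-1]; return np.c_[x,np.cross(z,x),z]
def go(p,yaw):
    o,T=pose(); R=T[:3,:3]
    print('shift mm',1e3*R.T@(np.array(p)-T[:3,3]),'turn deg',Ro.from_matrix(R.T@Rt(yaw)).as_rotvec(True))
E
python3 -c "
from h import *
go([.482,.094,.17],234)"
```

```text
shift mm [-439.8078 -305.9512   61.0258] turn deg [ -0.0594  -0.0566 -69.4   ]
```

>>> play_rows(increments=[-440, -306, 0, 0, 0, -69.4, -0.3, -440, -306, 0, 0, 0, -69.4, -0.3, -440, -306, 0, 0, 0, -69.4, -0.3, -440, -306, 0, 0, 0, -69.4, -0.3, -440, -306, 0, 0, 0, -69.4, -0.3])

```text
time_s: 0.72
position: [0.3141, 0.299, 0.2313]
orientation: [-0.268, 0.963, 0.0, -0.0]
force: [0.8, 0.5, 0.5]
gripper_width: 0.0296
grasp_force: 0.0
```

```bash
python3 -c "
from h import *
o,_=pose();print(o['position'],o['gripper_width'])
go([.482,.094,.17],234)"
```

```text
[0.3141 0.299  0.2313] 0.02961863777873524
shift mm [ -37.9584 -262.253    61.2943] turn deg [  0.0049  -0.0064 -22.9257]
```

>>> play_rows(increments=[-38, -262, 20, 0, 0, -22.9, -0.3, -38, -262, 40, 0, 0, -22.9, -0.3, -38, -262, 61, 0, 0, -22.9, -0.3, -38, -262, 61, 0, 0, -22.9, -0.3, -38, -262, 61, 0, 0, -22.9, -0.3])

```text
time_s: 1.35
position: [0.481, 0.0926, 0.1694]
orientation: [-0.451, 0.893, 0.0, -0.0]
force: [0.4, 0.5, 0.4]
gripper_width: 0.0297
grasp_force: 0.0
```

>>> play_rows(increments=[0, 0, 0, 0, 0, 0, -0.3, 0, 0, 0, 0, 0, 0, -0.3])

```text
time_s: 1.6
position: [0.4796, 0.0951, 0.1702]
orientation: [-0.451, 0.892, 0.0, -0.0]
force: [0.6, 0.7, 0.1]
gripper_width: 0.0302
grasp_force: 0.0
```

```bash
python3 -c "
from h import *
o,T=pose();print(o['position'],o['gripper_width'])
go([.482,.094,.17],234)
np.save('T1.npy',T);cv2.imwrite('pics/w1.png',robot.camera('wrist'))
print(pix('wrist',[[.482,.094,.066],[.5465,.1828,.107],[.4724,.171,.034]],T))"
```

```text
[0.4796 0.0951 0.1702] 0.03022403468956582
shift mm [-0.5373 -2.6349  0.246 ] turn deg [ 0.0619 -0.0208 -0.3477]
[[307.6367 200.9048]
 [308.6085 352.376 ]
 [366.3775 247.842 ]]
```

View pics/w1.png

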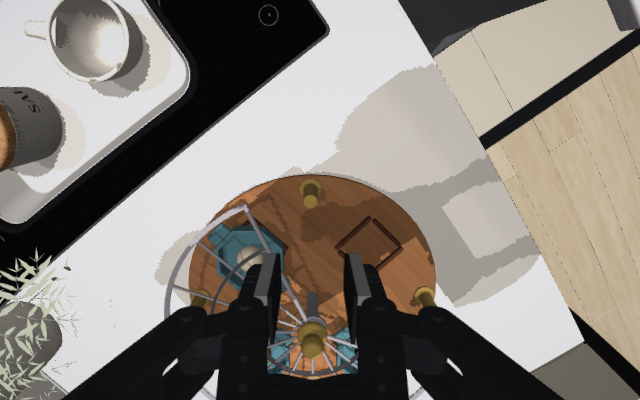

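```bash
python3 -c "
from h import *
T=np.load('T1.npy')
print(onz('wrist',[[311,201.5],[312.5,350],[368,247],[311,185]],[.066,.107,.034,.032],T))
im=cv2.imread('pics/w1.png')
cv2.imwrite('pics/w1c.png',cv2.resize(im[165:270,180:440],None,fx=3,fy=3,interpolation=2))"
```

```text
[[0.4802 0.0959 0.066 ]
 [0.5427 0.1827 0.107 ]
 [0.4707 0.1712 0.034 ]
 [0.4781 0.0931 0.032 ]]
```

View pics/w1c.png

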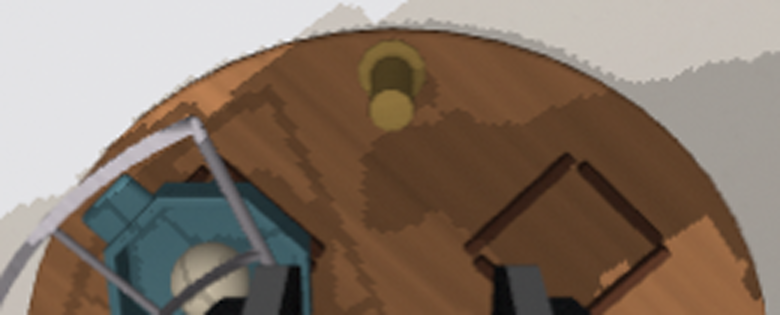

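```bash
sed -i 's/^S=.*/S=np.array([.5455,.183]); PSI=np.radians(8.6)/' h.py; python3 -c "
from h import *
go([.480,.0956,.043],233.6)"
```

```text
shift mm [ -0.3294  -0.4044 127.55  ] turn deg [0.0272 0.0028 0.1085]
```

>>> play_rows(increments=[0, -0.4, 40, 0, 0, 0.1, -0.3, 0, -0.4, 75, 0, 0, 0.1, -0.3, 0, -0.4, 105, 0, 0, 0.1, -0.3, 0, -0.4, 127, 0, 0, 0.1, -0.3, 0, -0.4, 127, 0, 0, 0.1, -0.3])

```text
time_s: 2.28
position: [0.479, 0.0957, 0.0428]
orientation: [-0.451, 0.892, 0.001, -0.001]
force: [0.4, 0.0, 0.5]
gripper_width: 0.0297
grasp_force: 0.0
```

>>> play_rows(increments=[0, 0, 0, 0, 0, 0, -0.6, 0, 0, 0, 0, 0, 0, -0.65, 0, 0, 0, 0, 0, 0, -0.65], grip_force=20)

```text
time_s: 2.65
position: [0.4809, 0.0947, 0.0442]
orientation: [-0.451, 0.893, -0.0, 0.001]
force: [0.7, -0.2, 0.4]
gripper_width: 0.0147
grasp_force: 0.0
```

```bash
python3 -c "
from h import *
o,T=pose();print(o['force'],o['grasp_force'],o['gripper_width'],T[:3,3])
cv2.imwrite('pics/w2.png',robot.camera('wrist'))
# arc, per 5-row call of 15deg: incremental poses relative to pose at call begin
d=Rt(233.6)
for k in range(1,6):
    a=np.radians(53.6+0-3*k*1.0)+np.pi; a0=np.radians(53.6)+np.pi
    dv=.110*np.array([np.cos(a)-np.cos(a0),np.sin(a)-np.sin(a0),0]); print(3*k,1e3*d.T@dv)
"
```

```text
[ 0.7062 -0.1748  0.4291] 0.0 0.014695692182926951 [0.4809 0.0947 0.0442]
3 [-0.1508  5.757   0.    ]
6 [-0.6026 11.4981  0.    ]
9 [-1.3543 17.2078  0.    ]
12 [-2.4038 22.8703  0.    ]
15 [-3.7482 28.4701  0.    ]
```

View pics/w2.png

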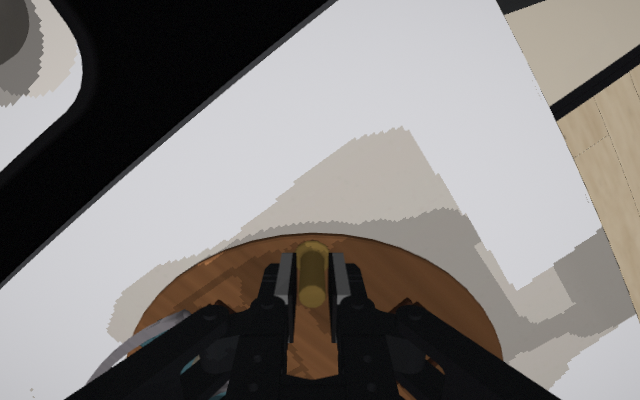

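>>> play_rows(increments=[-0.04, 2.9, 0, 0, 0, 1.5, -0.65, -0.15, 5.76, 0, 0, 0, 3, -0.65, -0.34, 8.63, 0, 0, 0, 4.5, -0.65, -0.6, 11.5, 0, 0, 0, 6, -0.65, -0.94, 14.36, 0, 0, 0, 7.5, -0.65])

```text
time_s: 3.32
position: [0.4693, 0.104, 0.0434]
orientation: [-0.391, 0.921, -0.0, 0.0]
force: [0.6, -1.4, 1.6]
gripper_width: 0.0146
grasp_force: 0.7
```

>>> play_rows(increments=[-0.15, 5.76, 0, 0, 0, 3, -0.65, -0.6, 11.5, 0, 0, 0, 6, -0.65, -1.35, 17.2, 0, 0, 0, 9, -0.65, -2.4, 22.87, 0, 0, 0, 12, -0.65, -3.75, 28.47, 0, 0, 0, 15, -0.65])

```text
time_s: 3.95
position: [0.4511, 0.1264, 0.0434]
orientation: [-0.267, 0.964, 0.0, -0.0]
force: [-0.5, -1.0, 1.4]
gripper_width: 0.0147
grasp_force: 0.7
```

```bash
python3 -c "
from h import *
o,T=pose();print(o['force'],T[:3,3],np.degrees(np.arctan2(T[1,0],T[0,0]))%360)
v=T[:2,3]-S;print(np.hypot(*v),np.degrees(np.arctan2(v[1],v[0]))%360)
"
```

```text
[-0.5301 -0.9586  1.4293] [0.4511 0.1264 0.0434] 210.92307579918958
0.11001759785991558 210.93192063207994
```

Arc on track; continue.

>>> play_rows(increments=[-0.15, 5.76, 0, 0, 0, 3, -0.65, -0.6, 11.5, 0, 0, 0, 6, -0.65, -1.35, 17.2, 0, 0, 0, 9, -0.65, -2.4, 22.87, 0, 0, 0, 12, -0.65, -3.75, 28.47, 0, 0, 0, 15, -0.65])

```text
time_s: 4.58
position: [0.4394, 0.1528, 0.0433]
orientation: [-0.139, 0.99, -0.0, -0.001]
force: [1.1, -0.9, 0.2]
gripper_width: 0.0148
grasp_force: 0.7
```

>>> play_rows(increments=[-0.15, 5.76, 0, 0, 0, 3, -0.65, -0.6, 11.5, 0, 0, 0, 6, -0.65, -1.35, 17.2, 0, 0, 0, 9, -0.65, -2.4, 22.87, 0, 0, 0, 12, -0.65, -3.75, 28.47, 0, 0, 0, 15, -0.65])

```text
time_s: 5.2
position: [0.4349, 0.1811, 0.0432]
orientation: [-0.008, 1.0, -0.0, -0.001]
force: [-1.1, -0.9, -0.1]
gripper_width: 0.0152
grasp_force: 0.5
```

>>> play_rows(increments=[-0.15, 5.76, 0, 0, 0, 3, -0.65, -0.6, 11.5, 0, 0, 0, 6, -0.65, -1.35, 17.2, 0, 0, 0, 9, -0.65, -2.4, 22.87, 0, 0, 0, 12, -0.65, -3.75, 28.47, 0, 0, 0, 15, -0.65])

```text
time_s: 5.82
position: [0.438, 0.2097, 0.0431]
orientation: [0.123, 0.992, -0.0, -0.001]
force: [-0.6, -0.7, 0.0]
gripper_width: 0.015
grasp_force: 0.4
```

>>> play_rows(increments=[-0.15, 5.76, 0, 0, 0, 3, -0.65, -0.6, 11.5, 0, 0, 0, 6, -0.65, -1.35, 17.2, 0, 0, 0, 9, -0.65, -2.4, 22.87, 0, 0, 0, 12, -0.65, -3.75, 28.47, 0, 0, 0, 15, -0.65])

```text
time_s: 6.45
position: [0.4486, 0.2364, 0.0431]
orientation: [0.251, 0.968, -0.0, -0.001]
force: [-0.2, -0.4, -0.6]
gripper_width: 0.0149
grasp_force: 0.2
```

>>> play_rows(increments=[-0.04, 2.9, 0, 0, 0, 1.5, -0.65, -0.15, 5.76, 0, 0, 0, 3, -0.65, -0.34, 8.63, 0, 0, 0, 4.5, -0.65, -0.6, 11.5, 0, 0, 0, 6, -0.65, -0.94, 14.36, 0, 0, 0, 7.5, -0.65])

```text
time_s: 7.08
position: [0.4574, 0.2486, 0.0435]
orientation: [0.313, 0.95, 0.0, 0.0]
force: [-0.8, -0.0, -1.6]
gripper_width: 0.0151
grasp_force: 0.0
```

>>> play_rows(increments=[0, 0, 0, 0, 0, 0, -0.6, 0, 0, 0, 0, 0, 0, -0.5, 0, 0, 0, 0, 0, 0, -0.4, 0, 0, 0, 0, 0, 0, -0.3, 0, 0, 0, 0, 0, 0, -0.3])

```text
time_s: 7.7
position: [0.4572, 0.2484, 0.0434]
orientation: [0.313, 0.95, 0.0, -0.0]
force: [0.4, -0.4, -0.2]
gripper_width: 0.0297
grasp_force: 0.0
```

```bash
python3 -c "
from h import *
o,T=pose();print(o['force'],T[:3,3],np.degrees(np.arctan2(T[1,0],T[0,0]))%360)
v=T[:2,3]-S;print(np.hypot(*v),np.degrees(np.arctan2(v[1],v[0]))%360)
"
```

```text
[ 0.366  -0.3622 -0.2415] [0.4572 0.2484 0.0434] 143.57140920346473
0.10987376092437372 143.46390901459932
```

>>> play_rows(increments=[0, 0, -25, 0, 0, 0, -0.3, 0, 0, -60, 0, 0, 0, -0.3, 0, 0, -100, 0, 0, 0, -0.3, 0, 0, -130, 0, 0, 0, 0.3, 0, 0, -130, 0, 0, 0, 1])

```text
time_s: 8.32
position: [0.4585, 0.2489, 0.1758]
orientation: [0.313, 0.95, 0.002, 0.002]
force: [0.2, 0.2, -0.4]
gripper_width: 0.0652
grasp_force: 0.0
```

```bash
python3 -c "
from h import *
go([.4713,.1718,.173],188.6)"
```

```text
shift mm [-56.1113 -54.4279   2.6834] turn deg [  0.1756   0.2528 -45.0216]
```

>>> play_rows(increments=[-56.5, -54, 0, 0, 0, -45, 1, -56.5, -54, 0, 0, 0, -45, 1, -56.5, -54, 0, 0, 0, -45, 1, -56.5, -54, 0, 0, 0, -45, 1, -56.5, -54, 0, 0, 0, -45, 1])

```text
time_s: 8.95
position: [0.47, 0.1711, 0.1721]
orientation: [-0.076, 0.997, -0.0, -0.001]
force: [0.5, -0.1, -0.2]
gripper_width: 0.0852
grasp_force: 0.0
```

>>> play_rows(increments=[0, 0, 0, 0, 0, 0, 1, 0, 0, 0, 0, 0, 0, 1])

```text
time_s: 9.2
position: [0.4703, 0.1714, 0.1728]
orientation: [-0.074, 0.997, -0.0, -0.001]
force: [0.7, 0.2, 0.5]
gripper_width: 0.0853
grasp_force: 0.0
```

```bash
python3 -c "
from h import *
o,T=pose();print(T[:3,3])
go([.4713,.1718,.173],188.6)
np.save('T3.npy',T);im=robot.camera('wrist');cv2.imwrite('pics/w3.png',im)
c=np.array([.4713,.1718]);u=np.array([np.cos(PSI),np.sin(PSI)]);w=np.array([-u[1],u[0]])
P=[np.r_[c,.0506]]+[np.r_[c+a*u+b*w,.056] for a,b in((-.04,0),(.04,0),(0,.029),(0,-.029))]+[np.r_[S+.11*np.array([np.cos(a),np.sin(a)]),.066] for a in np.radians([143.6,233.6])]
q=pix('wrist',P,T);print(q)
for p in q: cv2.drawMarker(im,tuple(int(round(x)) for x in p),(0,0,255),0,6,1)
cv2.imwrite('pics/w3c.png',cv2.resize(im[140:340,180:440],None,fx=3,fy=3,interpolation=2))"
```

```text
[0.4703 0.1714 0.1728]
shift mm [-1.0272  0.2882 -0.211 ] turn deg [ 0.0019 -0.0644 -0.098 ]
[[311.9767 195.0842]
 [311.8821 147.8155]
 [312.0656 242.0251]
 [347.8152 197.0406]
 [276.1434 197.1715]
 [411.3211 197.5495]
 [212.5925 197.9122]]
```

View pics/w3c.png

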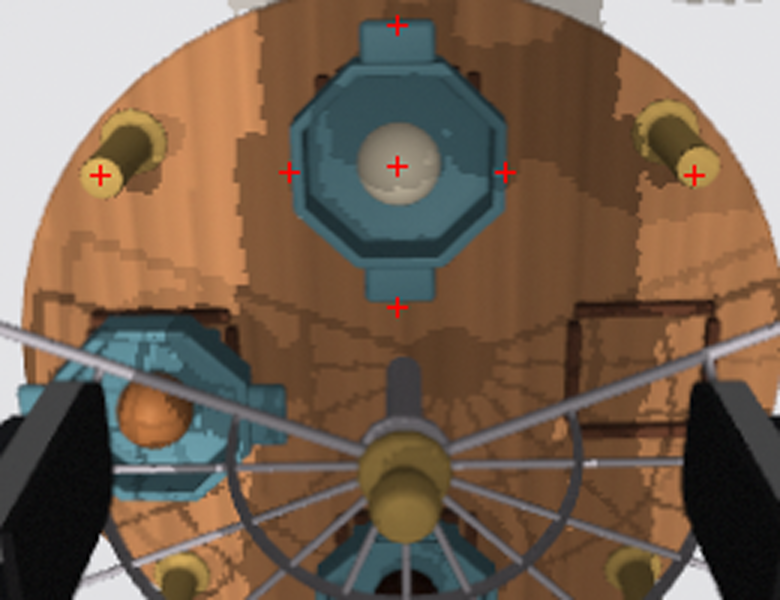

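>>> play_rows(increments=[0, 0.7, 40, 0, 0, 0, 1, 0, 0.7, 80, 0, 0, 0, 1, 0, 0.7, 110, 0, 0, 0, 1, 0, 0.7, 130, 0, 0, 0, 1, 0, 0.7, 138.5, 0, 0, 0, 1])

```text
time_s: 9.88
position: [0.4699, 0.172, 0.0338]
orientation: [-0.074, 0.997, -0.0, -0.001]
force: [0.4, 0.6, 0.3]
gripper_width: 0.0854
grasp_force: 0.0
```

>>> play_rows(increments=[0, 0, 0, 0, 0, 0, 0.8, 0, 0, 0, 0, 0, 0, 0.6, 0, 0, 0, 0, 0, 0, 0.5, 0, 0, 0, 0, 0, 0, 0.46, 0, 0, 0, 0, 0, 0, 0.44], grip_force=25)

```text
time_s: 10.5
position: [0.4707, 0.1722, 0.0352]
orientation: [-0.075, 0.997, 0.0, 0.0]
force: [0.8, 0.1, 0.3]
gripper_width: 0.0614
grasp_force: 0.0
```

```bash
python3 -c "
from h import *
o,T=pose();print(o['force'],o['gripper_width'],T[:3,3]);im=robot.camera('wrist')
cv2.imwrite('pics/w4.png',cv2.resize(im[160:400,160:480],None,fx=2,fy=2,interpolation=2))"
```

```text
[0.8478 0.0838 0.2562] 0.06142743859799018 [0.4707 0.1722 0.0352]
```

View pics/w4.png

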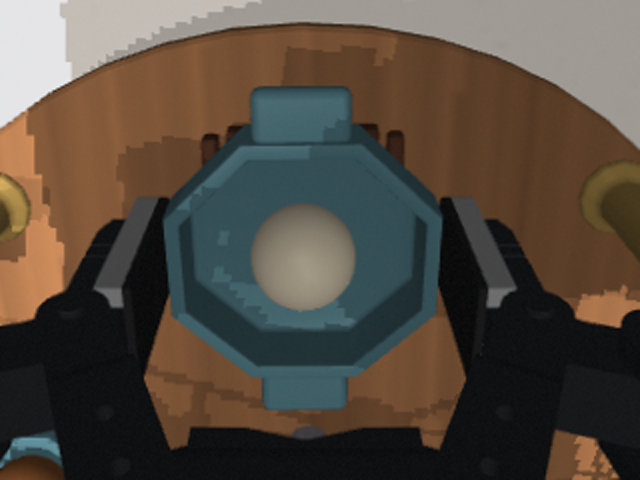

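>>> play_rows(increments=[0, 0, 0, 0, 0, 0, 0.42, 0, 0, 0, 0, 0, 0, 0.4, 0, 0, 0, 0, 0, 0, 0.38, 0, 0, 0, 0, 0, 0, 0.36, 0, 0, 0, 0, 0, 0, 0.34])

```text
time_s: 11.18
position: [0.4706, 0.1721, 0.0351]
orientation: [-0.075, 0.997, 0.0, 0.0]
force: [-0.6, -0.1, 2.1]
gripper_width: 0.0577
grasp_force: 20.2
```

>>> play_rows(increments=[0, 0, 0, 0, 0, 0, 0.3, 0, 0, 0, 0, 0, 0, 0.2, 0, 0, 0, 0, 0, 0, 0, 0, 0, 0, 0, 0, 0, 0, 0, 0, 0, 0, 0, 0, 0], grip_force=30)

```text
time_s: 11.8
position: [0.4705, 0.1721, 0.0351]
orientation: [-0.075, 0.997, 0.0, 0.0]
force: [-1.4, -0.7, 5.0]
gripper_width: 0.0577
grasp_force: 31.6
```

>>> play_rows(increments=[0, 0, -0.5, 0, 0, 0, 0, 0, 0, -1.5, 0, 0, 0, 0, 0, 0, -3, 0, 0, 0, 0, 0, 0, -5, 0, 0, 0, 0, 0, 0, -8, 0, 0, 0, 0])

```text
time_s: 12.42
position: [0.4705, 0.1721, 0.0431]
orientation: [-0.075, 0.997, 0.0, -0.0]
force: [0.1, -1.1, -1.0]
gripper_width: 0.0574
grasp_force: 32.1
```

```bash
python3 -c "
from h import *
o,T=pose();print(o['force'],o['gripper_width'],T[:3,3]);im=robot.camera('wrist')
cv2.imwrite('pics/w5.png',cv2.resize(im[160:400,160:480],None,fx=2,fy=2,interpolation=2))"
```

```text
[ 0.1212 -1.0775 -0.9893] 0.057366543971662 [0.4705 0.1721 0.0431]
```

View pics/w5.png

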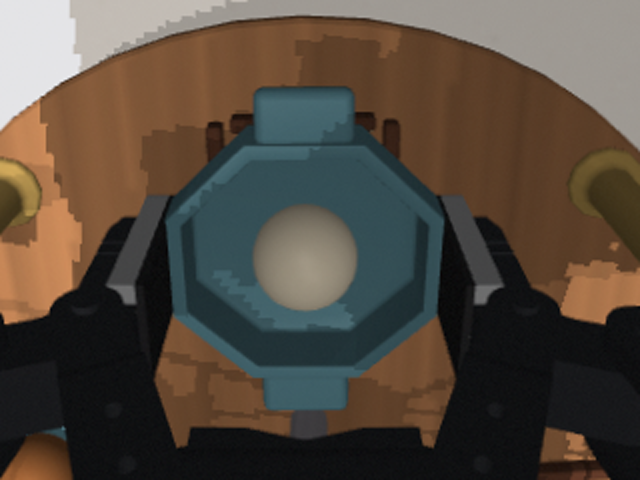

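>>> play_rows(increments=[0, 0, -4, 0, 0, 0, 0, 0, 0, -9, 0, 0, 0, 0, 0, 0, -14, 0, 0, 0, 0, 0, 0, -19, 0, 0, 0, 0, 0, 0, -25, 0, 0, 0, 0])

```text
time_s: 13.1
position: [0.4705, 0.1721, 0.0683]
orientation: [-0.075, 0.997, 0.0, -0.0]
force: [-0.2, 0.0, -0.5]
gripper_width: 0.0573
grasp_force: 32.2
```

>>> play_rows(increments=[0, 0, -6, 0, 0, 0, 0, 0, 0, -12, 0, 0, 0, 0, 0, 0, -18, 0, 0, 0, 0, 0, 0, -24, 0, 0, 0, 0, 0, 0, -30, 0, 0, 0, 0])

```text
time_s: 13.72
position: [0.4705, 0.1721, 0.0983]
orientation: [-0.075, 0.997, 0.0, 0.0]
force: [0.1, 0.3, -1.9]
gripper_width: 0.0571
grasp_force: 32.2
```

>>> play_rows(increments=[0, 0, -6, 0, 0, 0, 0, 0, 0, -12, 0, 0, 0, 0, 0, 0, -18, 0, 0, 0, 0, 0, 0, -24, 0, 0, 0, 0, 0, 0, -30, 0, 0, 0, 0])

```text
time_s: 14.35
position: [0.4705, 0.1721, 0.1283]
orientation: [-0.075, 0.997, 0.0, 0.0]
force: [0.7, -1.0, -1.1]
gripper_width: 0.0574
grasp_force: 32.2
```

>>> play_rows(increments=[0, 0, -6, 0, 0, 0, 0, 0, 0, -12, 0, 0, 0, 0, 0, 0, -17, 0, 0, 0, 0, 0, 0, -21, 0, 0, 0, 0, 0, 0, -24, 0, 0, 0, 0])

```text
time_s: 14.98
position: [0.4705, 0.1721, 0.1521]
orientation: [-0.075, 0.997, 0.0, 0.0]
force: [-0.6, 0.4, -0.8]
gripper_width: 0.0571
grasp_force: 32.2
```

>>> play_rows(increments=[0, 0, -2, 0, 0, 0, 0, 0, 0, -3, 0, 0, 0, 0, 0, 0, -3, 0, 0, 0, 0, 0, 0, -3, 0, 0, 0, 0, 0, 0, -3, 0, 0, 0, 0])

```text
time_s: 15.6
position: [0.4705, 0.1721, 0.1549]
orientation: [-0.075, 0.997, 0.0, -0.0]
force: [-1.2, -0.3, -1.5]
gripper_width: 0.0575
grasp_force: 32.2
```

```bash
python3 -c "
from h import *
o,T=pose();print(o['force'],o['gripper_width'],T[:3,3],o['qpos']);print(T[:3,2]);im=robot.camera('wrist')
a=cv2.imread('pics/w5.png');b=cv2.resize(im[160:400,160:480],None,fx=2,fy=2,interpolation=2)
cv2.imwrite('pics/w6.png',b)
r=np.s_[180:330,220:390];print(cv2.matchTemplate(b,a[200:315,245:365],5).max(),cv2.minMaxLoc(cv2.matchTemplate(b,a[200:315,245:365],5))[3],cv2.minMaxLoc(cv2.matchTemplate(b,a[85:145,240:365],5))[1::2])"
```

```text
[-1.2217 -0.3283 -1.5469] 0.057455015462215764 [0.4705 0.1721 0.1549] [ 0.1976  0.3765  1.7023  0.0001  1.0629 -1.5229]
[-0.0001  0.0001 -1.    ]
0.99902576 (245, 200) (0.841334342956543, (240, 85))
```

>>> play_rows(increments=[0, 0, 0, 0, 0, 0.5, 0, 0, 0, 0, 0, 0, 1.5, 0, 0, 0, 0, 0, 0, 3, 0, 0, 0, 0, 0, 0, 5, 0, 0, 0, 0, 0, 0, 7.5, 0])

```text
time_s: 16.27
position: [0.4705, 0.1721, 0.1549]
orientation: [-0.008, 1.0, 0.0, -0.0]
force: [-0.4, 0.1, -1.2]
gripper_width: 0.0573
grasp_force: 32.2
```

>>> play_rows(increments=[0, 0, 0, 0, 0, 3, 0, 0, 0, 0, 0, 0, 6, 0, 0, 0, 0, 0, 0, 9, 0, 0, 0, 0, 0, 0, 12, 0, 0, 0, 0, 0, 0, 15, 0])

```text
time_s: 16.9
position: [0.4705, 0.1721, 0.155]
orientation: [0.123, 0.992, 0.0, 0.0]
force: [-0.3, 0.1, -0.4]
gripper_width: 0.0573
grasp_force: 32.2
```

>>> play_rows(increments=[0, 0, 0, 0, 0, 3, 0, 0, 0, 0, 0, 0, 6, 0, 0, 0, 0, 0, 0, 9, 0, 0, 0, 0, 0, 0, 12, 0, 0, 0, 0, 0, 0, 15, 0])

```text
time_s: 17.52
position: [0.4706, 0.1721, 0.1549]
orientation: [0.251, 0.968, 0.0, 0.0]
force: [0.2, 0.6, -2.4]
gripper_width: 0.0573
grasp_force: 32.2
```

>>> play_rows(increments=[0, 0, 0, 0, 0, 3, 0, 0, 0, 0, 0, 0, 6, 0, 0, 0, 0, 0, 0, 9, 0, 0, 0, 0, 0, 0, 12, 0, 0, 0, 0, 0, 0, 15, 0])

```text
time_s: 18.15
position: [0.4705, 0.1721, 0.1549]
orientation: [0.375, 0.927, 0.0, 0.0]
force: [-0.6, 0.3, -0.9]
gripper_width: 0.0571
grasp_force: 32.2
```

>>> play_rows(increments=[0, 0, 0, 0, 0, 3, 0, 0, 0, 0, 0, 0, 6, 0, 0, 0, 0, 0, 0, 9, 0, 0, 0, 0, 0, 0, 12, 0, 0, 0, 0, 0, 0, 15, 0])

```text
time_s: 18.77
position: [0.4705, 0.1721, 0.155]
orientation: [0.493, 0.87, 0.0, -0.0]
force: [0.4, 0.2, -0.2]
gripper_width: 0.0574
grasp_force: 32.2
```

>>> play_rows(increments=[0, 0, 0, 0, 0, 3, 0, 0, 0, 0, 0, 0, 6, 0, 0, 0, 0, 0, 0, 9, 0, 0, 0, 0, 0, 0, 12, 0, 0, 0, 0, 0, 0, 15, 0])

```text
time_s: 19.4
position: [0.4706, 0.1721, 0.155]
orientation: [0.603, 0.798, 0.0, 0.0]
force: [0.1, 0.4, -0.5]
gripper_width: 0.0575
grasp_force: 32.2
```

>>> play_rows(increments=[0, 0, 0, 0, 0, 2.5, 0, 0, 0, 0, 0, 0, 4.5, 0, 0, 0, 0, 0, 0, 6, 0, 0, 0, 0, 0, 0, 7, 0, 0, 0, 0, 0, 0, 7.5, 0])

```text
time_s: 20.02
position: [0.4705, 0.1721, 0.1549]
orientation: [0.653, 0.758, 0.0, -0.0]
force: [-0.0, 0.1, -0.6]
gripper_width: 0.057
grasp_force: 32.2
```

>>> play_rows(increments=[0, 0, 0, 0, 0, 0, 0, 0, 0, 0, 0, 0, 0, 0, 0, 0, 0, 0, 0, 0, 0, 0, 0, 0, 0, 0, 0, 0, 0, 0, 0, 0, 0, 0, 0])

```text
time_s: 20.65
position: [0.4705, 0.1721, 0.1549]
orientation: [0.652, 0.758, 0.0, -0.0]
force: [-0.9, -0.6, -1.0]
gripper_width: 0.0573
grasp_force: 32.2
```

```bash
python3 -c "
from h import *
o,T=pose();print(o['force'],o['gripper_width'],T[:3,3],o['dq'],np.degrees(np.arctan2(T[1,0],T[0,0]))%360);print(T[:3,2]);im=robot.camera('wrist')
a=cv2.imread('pics/w5.png');b=cv2.resize(im[160:400,160:480],None,fx=2,fy=2,interpolation=2)
cv2.imwrite('pics/w7.png',b)
for t in(a[200:315,245:365],a[85:145,240:365],a[370:410,255:360]):print(cv2.minMaxLoc(cv2.matchTemplate(b,t,5))[1::2])"
```

```text
[-0.8906 -0.5518 -1.0016] 0.05727998914218131 [0.4705 0.1721 0.1549] [-0.003  -0.0006  0.001   0.     -0.0006 -0.0012] 98.57559703212743
[-0.      0.0001 -1.    ]
(0.9608033895492554, (245, 200))
(0.6754454374313354, (246, 353))
(0.593466579914093, (256, 370))
```

```bash
python3 -c "
from bench import robot
print(robot.sign_off())"
```

```text
the job is handed in; nothing more can be done
None
```

The stand is turned one click clockwise, and the arm holds the white-praline dish with its underside about 150 mm above the worktop, level and turned a quarter turn. The last camera check matched the praline in the middle, and the job was handed in at about 21 s.

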